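# Count three valve balls into a pocket board and shut in the rest

### The job

Count out three balls with the board: raise the channel end by its grip, the other end staying on the bench, so that the balls run into the three pockets, then lower the board gently flat and let go. Then take the grip at the pocket end and raise that end in the same way, so that the excess balls run back into the channel while the pockets stay full, lower it gently flat again and let go. Finally swing the yellow gate fully shut across the channel; leave the tin and the bottles where they are.

Things in the scene. Friction and masses are not known exactly. Their poses are not given: they have to be found in the camera images.
- board: The counting board: shallow tray, wooden rim 31 mm high, 131 mm long (x) by 111 mm wide (y), 0.6 kg, loose on the bench, a wooden grip on each end (199 mm over grips). Origin: centre of underside, z up; +x to the pocket end, -x to the channel end. Two dividers make three lanes 31 mm wide, centred at y = +35, 0, -35 mm (lanes 1, 2, 3), each with one pocket and two balls.
- crest (a point): Middle of the crest between channel and deck, board x = +1.5 mm, 14 mm above the underside. From here the white deck falls 5 degrees to the pockets (x = +31.5 to +60.5, 8 mm deep, against the pocket end wall). A lane's second ball stays on the deck behind the pocketed one when the board lies flat; it rolls back over the crest once the pocket end is raised 9 to 12 degrees.
- channel_wall (a point): Floor at the channel end wall, board x = -60.5 mm. The channel is all between this wall and the crest; its floor falls 8 degrees to the wall. Balls leave it once the channel end is raised 12 to 15 degrees.
- handle_channel (a point): Centre of the wooden grip on the channel end: a bar 34 mm long (board x, standing out from the rim), 14 mm wide (y), 16 mm high; its centre 26 mm above the bench, 84 mm from the board's centre. To tilt, swing it up about the opposite bottom edge (board x = +65.5 mm), which stays on the bench: 20 degrees is ample; past 26 the low grip meets the bench.
- handle_pocket (a point): Centre of the like grip on the pocket end, 84 mm from the board's centre, 26 mm above the bench. Raising it turns the board about the channel end's bottom edge (board x = -65.5 mm). 20 degrees is ample; pocketed balls stay in up to 45 degrees.
- gate (a joint): Yellow gate bar, 96 x 8 x 8 mm, on an upright pivot on the -y rim. 0 rad: shut against a stop, across the channel mouth above the crest (pointing to board +y). Growing values swing it over the pockets (+x) and outwards, stop at 1.85 (open). Underside 33 mm above the bench, 2 mm over pocketed balls. Stiff pivot: stays where left, takes about 0.6 N at the knob.
- gate_knob (a point): Centre of the black upright knob on the gate bar, 45 mm from the pivot: 12 mm diameter, 24 mm high, standing from 41 to 65 mm above the bench.
- gate_pivot (a point): Point on the gate's upright pivot axis, at the bar's mid height (37 mm above the bench).
- pocket_1 (a point): Where the centre of a ball seated in pocket 1 lies: board x = +46, y = +35, z = +17 mm.
- ball_1a_center (a point): Centre of an orange plastic ball, 28 mm diameter, 20 g, in lane 1; the one nearer the pockets at the start. The balls of a lane are interchangeable.
- ball_1b_center (a point): Centre of an orange plastic ball, 28 mm diameter, 20 g, in lane 1; the one against the channel end wall at the start. The balls of a lane are interchangeable.
- pocket_2 (a point): Where the centre of a ball seated in pocket 2 lies: board x = +46, y = +0, z = +17 mm.
- ball_2a_center (a point): Centre of an orange plastic ball, 28 mm diameter, 20 g, in lane 2; the one nearer the pockets at the start. The balls of a lane are interchangeable.
- ball_2b_center (a point): Centre of an orange plastic ball, 28 mm diameter, 20 g, in lane 2; the one against the channel end wall at the start. The balls of a lane are interchangeable.
- pocket_3 (a point): Where the centre of a ball seated in pocket 3 lies: board x = +46, y = -35, z = +17 mm.
- ball_3a_center (a point): Centre of an orange plastic ball, 28 mm diameter, 20 g, in lane 3; the one nearer the pockets at the start. The balls of a lane are interchangeable.
- ball_3b_center (a point): Centre of an orange plastic ball, 28 mm diameter, 20 g, in lane 3; the one against the channel end wall at the start. The balls of a lane are interchangeable.
- tip_tin: Yellow tin with a white lid, 67 mm diameter, 72 mm high; origin at the centre of its underside. A bystander.
- small_bottle: Small brown bottle with a red cap, standing, 30 mm diameter, 72 mm high; origin at the centre of its underside. A bystander.
There are look-alikes about, which are no part of the job. Leave any grey look-alike of the part that bears ball_2a_center alone. Leave any blue look-alike of the part that bears ball_1a_center alone.

How it is judged:
On the way, in this order (a step that is already met when the one before it is completed fails the run):
1. the channel end is raised while the pocket end stays down (height (world z) of handle_channel above 0.045 m and height (world z) of handle_pocket below 0.04 m), for 0.1 s.
2. each of the three pockets holds a ball, with the board flat on the bench and let go (distance between any of ball_1a_center, ball_1b_center and pocket_1 below 0.006 m and distance between any of ball_2a_center, ball_2b_center and pocket_2 below 0.006 m and distance between any of ball_3a_center, ball_3b_center and pocket_3 below 0.006 m and angle between board's own z axis and vertical below 0.04 rad and contact force between the fingers and board below 0.5 N), for 0.2 s.
3. the pocket end is raised while the channel end stays down (height (world z) of handle_pocket above 0.045 m and height (world z) of handle_channel below 0.04 m), for 0.1 s.
4. the excess ball of each lane is back in the channel and the pockets are still full, with the board flat again and let go, the gate not yet shut (((distance between ball_1a_center and pocket_1 below 0.006 m and (x of ball_1b_center in the frame of board between -0.061 and -0.01 m and z of ball_1b_center in the frame of board between 0.01 and 0.04 m)) or (distance between ball_1b_center and pocket_1 below 0.006 m and (x of ball_1a_center in the frame of board between -0.061 and -0.01 m and z of ball_1a_center in the frame of board between 0.01 and 0.04 m))) and ((distance between ball_2a_center and pocket_2 below 0.006 m and (x of ball_2b_center in the frame of board between -0.061 and -0.01 m and z of ball_2b_center in the frame of board between 0.01 and 0.04 m)) or (distance between ball_2b_center and pocket_2 below 0.006 m and (x of ball_2a_center in the frame of board between -0.061 and -0.01 m and z of ball_2a_center in the frame of board between 0.01 and 0.04 m))) and ((distance between ball_3a_center and pocket_3 below 0.006 m and (x of ball_3b_center in the frame of board between -0.061 and -0.01 m and z of ball_3b_center in the frame of board between 0.01 and 0.04 m)) or (distance between ball_3b_center and pocket_3 below 0.006 m and (x of ball_3a_center in the frame of board between -0.061 and -0.01 m and z of ball_3a_center in the frame of board between 0.01 and 0.04 m))) and angle between board's own z axis and vertical below 0.04 rad and contact force between the fingers and board below 0.5 N and value of joint gate above 1 rad), for 0.2 s.
At the end, for the whole second after the job is handed in: Each pocket holds a ball (centre within 6 mm of its seat) and the other ball of each lane lies in the channel; the board rests flat on the bench (within 0.04 rad, underside within 4 mm) and still; the gate is shut (under 0.1 rad) (((distance between ball_1a_center and pocket_1 below 0.006 m and (x of ball_1b_center in the frame of board between -0.061 and -0.01 m and z of ball_1b_center in the frame of board between 0.01 and 0.04 m)) or (distance between ball_1b_center and pocket_1 below 0.006 m and (x of ball_1a_center in the frame of board between -0.061 and -0.01 m and z of ball_1a_center in the frame of board between 0.01 and 0.04 m))) and ((distance between ball_2a_center and pocket_2 below 0.006 m and (x of ball_2b_center in the frame of board between -0.061 and -0.01 m and z of ball_2b_center in the frame of board between 0.01 and 0.04 m)) or (distance between ball_2b_center and pocket_2 below 0.006 m and (x of ball_2a_center in the frame of board between -0.061 and -0.01 m and z of ball_2a_center in the frame of board between 0.01 and 0.04 m))) and ((distance between ball_3a_center and pocket_3 below 0.006 m and (x of ball_3b_center in the frame of board between -0.061 and -0.01 m and z of ball_3b_center in the frame of board between 0.01 and 0.04 m)) or (distance between ball_3b_center and pocket_3 below 0.006 m and (x of ball_3a_center in the frame of board between -0.061 and -0.01 m and z of ball_3a_center in the frame of board between 0.01 and 0.04 m))) and angle between board's own z axis and vertical below 0.04 rad and value of joint gate below 0.1 rad and linear speed of board below 0.02 m/s and height (world z) of board below 0.004 m); the robot touches nothing.
It fails at once if the tin or the small bottle on the bench is moved more than 30 mm (distance of any of tip_tin, small_bottle from where it was at the start of the episode above 0.03 m).
It fails at once if the board is dropped or flung (its centre moves faster than 0.4 m/s) (linear speed of board above 0.4 m/s).
It fails at once if the board is tilted more than 0.7 rad (angle between board's own z axis and vertical above 0.7 rad).
It also fails if it takes over 64 s, if anything falls off the work surface, if the arm or the gripper's body presses on something with over 40 N, if the wrist force passes 120 N, or if a joint passes its speed limit or range.

### The arm

A 6-joint arm with a two-finger parallel gripper is mounted at the origin on the work surface; the furniture and walls round the work are solid. World frame = base frame: x ahead of the robot, y to its left, z up, the work surface at z = 0. Lengths are in m, angles in rad, forces in N, time in s.
With the tool pointing down it reaches from about 0.375 to 0.975 m from the base axis. Payload 3.8 kg.
Tool frame: the origin (TCP) lies midway between the tips of the shut fingers; the grasp point (between the pads) lies 19 mm behind it; z points along the fingers, y is the line along which they close (so a half turn about z gives the same grasp; the last joint's range is limited). The gripper opens to 88 mm and grips with 3 to 60 N. Pads are 18 mm wide; open, the fingers measure 123 mm over their backs; the gripper's body (75 mm by 187 mm) begins 45 mm behind the grasp point.
Start: joints at [-1.362, 0.264, 1.604, -0, 1.274, -0.037], TCP at [0.164, -0.655, 0.239] pointing down, gripper open.
Joint ranges: [-2.63, 2.63], [-0.94, 2.18], [0.31, 2.57], [-1.31, 4.45], [0, 2.66], [-2.55, 2.55]. Speed limits (rad/s): [2.57, 2.57, 3.14, 3.14, 3.14, 3.14].

### API

Orientations are given as a rotation vector (axis times angle).
In Python, from cell import manip, inverse_kinematics, cams, order gives the robot as it stands. Calls block until the motion is done:
- manip.move_pose(position, orientation): joint-space move of the TCP to a pose.
- manip.move_linear(position, rate=0.15, rot=None): straight line of the TCP; rot=None keeps the orientation; rate is the mean speed in m/s.
- manip.set_joints(angles): joint-space move.
- manip.set_gripper(opening, force=None): finger opening in m; force is the grip in N (None keeps the last); returns when the fingers have stopped.
- manip.dwell(seconds).
- inverse_kinematics(position, orientation): joint angles nearest the present ones, or None.
- manip.state(): the state.
- cams.capture(name): name is "scene" or "side" or "wrist"; returns a dict with "image" (384x512x3 uint8, blue, green, red), "z_map" (384x512 float32, m along the optical axis (not along the pixel's ray), 0 where there is no reading), "intrinsics" (3x3 intrinsics, pixels), "position" and "orientation" of the camera in the world; the wrist camera has in their place "T_tool_cam" (4x4, takes a point from camera to tool coordinates, whose origin is the TCP and whose axes are the flange's). Camera axes: x right, y down, z forward; pixel columns grow to the right and rows downward; lengths in m; the calibration is good to about 2 mm. A picture is of the moment at which its call begins: read the wrist's pose just before it.
A pose or a line that the arm cannot do raises manip.IKError and nothing moves.
- order.close_job(): hands the job in; it is judged then, once.
The state is a dict: "clock": time; "joint_pos": joint angles; "joint_velocities": joint speeds; "tau": joint torques, N m; "tool_pos": TCP position; "tcp_rot": TCP orientation; "contact_force": force on the tool from outside, world axes, zero at the start; "moment": the same for the moment, N m; "gripper_width": finger opening in m; "grasp_force": force on a finger pad.
Only numpy, scipy, OpenCV 4.12 (cv2) and the standard library are available. Lean on these libraries where they do the work, as an engineer would, in place of code of your own. Each camera call takes 0.05 s, during which the arm holds its last target. There are 200 camera calls.

## Working session

There is one attempt and no reset: what is moved stays moved. The work goes in short steps, each a Python script; the robot and the scene stay as the last script left them, time stands still between calls to the robot, and variables do not carry over. Pictures are saved under pics/ and viewed, at most 10 in all, crops included, and the job is handed in when it is done.

```bash
mkdir -p pics; ls
python3 - <<'E'
from cell import manip, cams
import cv2, numpy as np, pickle
d={}
for n in("scene","side"):
    c=cams.capture(n); d[n]=c
    print(n,c["position"],c["orientation"],c["intrinsics"].tolist())
pickle.dump(d,open("c0.pkl","wb"))
cv2.imwrite("pics/a.png",np.vstack([cv2.resize(d[n]["image"],(400,300)) for n in d]))
cv2.imwrite("pics/scene.png",d["scene"]["image"])
print(manip.state())
E
```

```text
pics
scene [0.01448882 0.34524349 0.78553877] [-0.92669642  2.54951143 -1.03696377] [[490.3326514723534, 0.0, 259.7286172983486], [0.0, 490.3326514723534, 196.84283825161023], [0.0, 0.0, 1.0]]
side [ 0.5160516  -1.00491668  0.44495509] [-2.01444873 -0.11399239  0.04349439] [[434.8985589424038, 0.0, 250.52180151445666], [0.0, 434.8985589424038, 191.5768429609798], [0.0, 0.0, 1.0]]
{'clock': 0.1, 'joint_pos': array([-1.36188009e+00,  2.64648724e-01,  1.60521682e+00, -3.26797877e-05,
        1.27369764e+00, -3.69031538e-02]), 'joint_velocities': array([ 0.00027756,  0.00050482, -0.00114473, -0.00114659, -0.00054311,
        0.00043129]), 'tau': array([ 7.12905039e-04, -5.03617108e+01, -3.58071148e+01,  7.31137069e-02,
        2.33389327e-02, -5.79939228e-05]), 'tool_pos': array([ 0.16411657, -0.65409265,  0.23754324]), 'tcp_rot': array([-3.11594517e+00, -3.84935305e-01,  3.14580911e-04]), 'contact_force': array([0.55640315, 0.6880801 , 0.73320156]), 'moment': array([-0.05746543,  0.01113069,  0.03777733]), 'grasp_force': 0.0, 'gripper_width': 0.08825718777926697}
```

View pics/a.png

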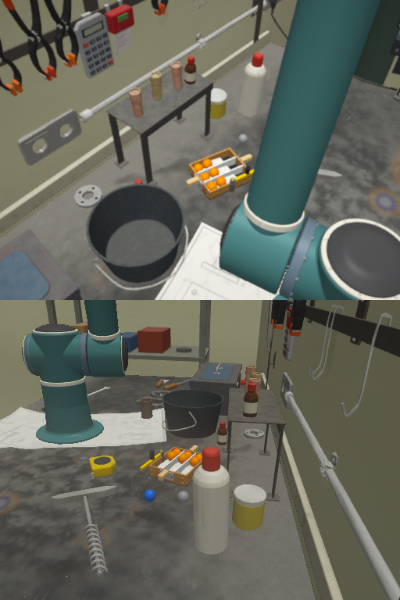

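View pics/scene.png

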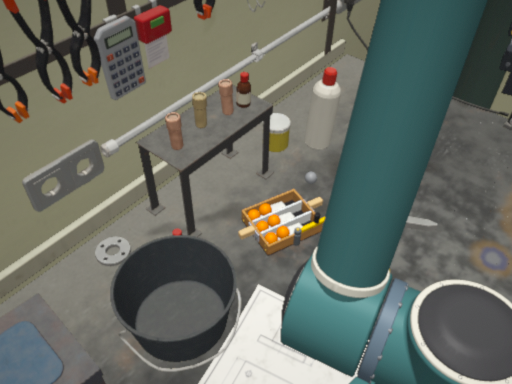

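The board is at scene (283,220), with channel grip at (246,231), pocket grip at (315,202) and the gate to the lower right. In the side view it is at (175,462), with blue and grey balls beside it. The bottles, shelf and bucket are close by.

```bash
cat > h.py <<'E'
import numpy as np, cv2
from scipy.spatial.transform import Rotation as R
def pts(c):
    z=c["z_map"]; K=c["intrinsics"]; v,u=np.indices(z.shape)
    p=np.stack([(u-K[0,2])/K[0,0]*z,(v-K[1,2])/K[1,1]*z,z],-1)
    return p@R.from_rotvec(c["orientation"]).as_matrix().T+c["position"]
E
python3 - <<'E'
import pickle
from h import *
d=pickle.load(open("c0.pkl","rb"))
a=cv2.resize(d["scene"]["image"][170:270,215:345],None,fx=4.5,fy=4.5,interpolation=cv2.INTER_CUBIC)
b=cv2.resize(d["side"]["image"][145:275,150:350],None,fx=2.925,fy=2.925,interpolation=cv2.INTER_CUBIC)[:, :585]
if b.shape[0]>150: b=cv2.resize(b,None,fx=.39*1.0,fy=.39)
cv2.imwrite("pics/b.png",a)
s=d["side"]["image"][145:345,120:370]; cv2.imwrite("pics/c.png",cv2.resize(s,None,fx=3,fy=3,interpolation=cv2.INTER_CUBIC))
for n in d:
    c=d[n]; P=pts(c); hsv=cv2.cvtColor(c["image"],cv2.COLOR_BGR2HSV)
    m=cv2.inRange(hsv,(5,190,150),(17,255,255)); 
    reg=(P[...,2]>.02)&(P[...,2]<.06)&(c["z_map"]>0)
    k,l,st,ce=cv2.connectedComponentsWithStats((m>0).astype(np.uint8)&reg.astype(np.uint8))
    for i in range(1,k):
        if st[i,4]>20:
            print(n,"ball",ce[i].round(1),st[i,4],P[l==i].mean(0).round(4),P[l==i][:,2].max().round(4))
    cnt=None
    w=cv2.inRange(hsv,(8,40,60),(28,255,255))>0
    near=np.linalg.norm(P[...,:2]-[0.43,0.0],axis=-1)<2
    q=reg&w
    k,l,st,ce=cv2.connectedComponentsWithStats(q.astype(np.uint8))
    for i in range(1,k):
        if st[i,4]>60: print(n,"wood",ce[i].round(1),st[i,4],P[l==i].min(0).round(3),P[l==i].max(0).round(3))
    g=(np.abs(P[...,2])<.01).sum(); print("bench px",g)
E
```

```text
scene ball [258.8 211.5] 123 [ 0.441  -0.1903  0.0302] 0.0393
scene ball [268.3 223.8] 98 [ 0.4051 -0.177   0.03  ] 0.0372
scene ball [277.1 235.8] 111 [ 0.3721 -0.1641  0.0296] 0.0363
scene wood [365.8  20.7] 98 [ 0.698 -1.116  0.02 ] [ 0.706 -0.996  0.06 ]
scene wood [342.5  35.5] 116 [ 0.696 -0.988  0.021] [ 0.707 -0.846  0.06 ]
scene wood [304.4  72.3] 407 [ 0.674 -0.898  0.02 ] [ 0.686 -0.502  0.06 ]
scene wood [289.8  70.1] 314 [ 0.697 -0.811  0.037] [ 0.706 -0.483  0.06 ]
scene wood [278.4 138.3] 244 [ 0.539 -0.426  0.02 ] [ 0.568 -0.378  0.06 ]
scene wood [162.6 171.8] 119 [ 0.679 -0.173  0.02 ] [ 0.685 -0.116  0.043]
scene wood [116.8 187.5] 301 [ 0.696 -0.106  0.039] [0.705 0.033 0.06 ]
scene wood [ 68.3 237.6] 1130 [ 0.677 -0.095  0.02 ] [0.685 0.254 0.043]
scene wood [272.2 219.4] 1652 [ 0.332 -0.304  0.02 ] [ 0.473 -0.117  0.059]
scene wood [ 42.1 238.3] 528 [0.696 0.034 0.039] [0.705 0.233 0.06 ]
scene wood [310.7 225.7] 189 [ 0.322 -0.262  0.02 ] [ 0.348 -0.192  0.052]
bench px 58026
side ball [221.7 196.5] 129 [ 0.3793 -0.1795  0.0323] 0.0409
side ball [236.3 200.1] 139 [ 0.4124 -0.1919  0.0322] 0.0402
side ball [250.6 204. ] 138 [ 0.4442 -0.2057  0.0323] 0.0408
side wood [336.9  98.3] 82 [0.683 0.518 0.022] [0.704 1.033 0.06 ]
side wood [187.3 139.2] 194 [0.201 0.146 0.02 ] [0.244 0.169 0.06 ]
side wood [284.1 170.9] 175 [ 0.493 -0.04   0.02 ] [ 0.523 -0.02   0.057]
side wood [400.3 293.1] 2528 [ 0.682 -0.648  0.02 ] [0.703 0.025 0.06 ]
side wood [224.4 207. ] 1471 [ 0.312 -0.308  0.02 ] [ 0.46  -0.12   0.049]
side wood [129.7 209.6] 454 [ 0.159 -0.296  0.02 ] [ 0.237 -0.205  0.034]
side wood [317.2 272.3] 826 [ 0.542 -0.447  0.02 ] [ 0.605 -0.412  0.06 ]
bench px 75242
```

View pics/b.png

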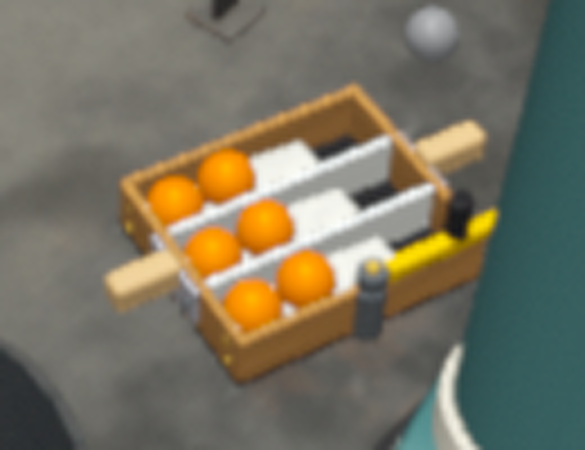

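View pics/c.png

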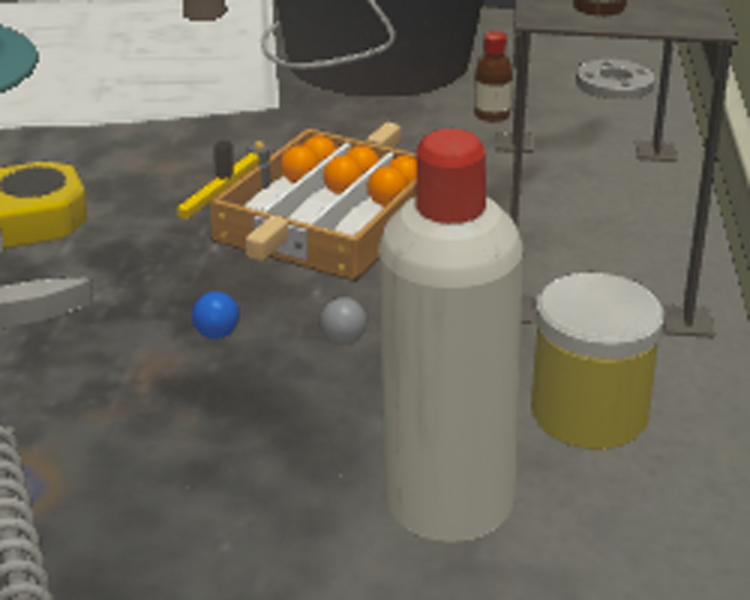

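The only board has its pockets (dark) toward the pocket grip at crop (450,145), both balls of each lane on the channel side, and the gate open outward with its knob at (460,210). The blue and grey balls lie outside the board and are the look-alikes. Next I check clearances and refine the board from the rim.

Run:
```python
import pickle
from h import *
d=pickle.load(open("c0.pkl","rb"))
A=[]
for n in d:
    c=d[n]; P=pts(c); ok=c["z_map"]>0
    s=P[ok&(P[...,0]>.4)&(P[...,0]<.67)&(P[...,1]<.0)&(P[...,1]>-.55)&(P[...,2]>.075)&(P[...,2]<.4)]
    h,e=np.histogram(s[:,2],bins=np.arange(.07,.4,.02)); print(n,h)
    for lo,hi in((.075,.14),(.14,.18),(.18,.22),(.22,.26)):
        q=s[(s[:,2]>lo)&(s[:,2]<hi)]
        if len(q)>20: print(lo,len(q),cv2.minAreaRect(q[:,:2].astype(np.float32)),cv2.boxPoints(cv2.minAreaRect(q[:,:2].astype(np.float32))).round(3).tolist())
    b=P[ok&(P[...,0]>.15)&(P[...,0]<.6)&(P[...,1]<.35)&(P[...,1]>-.08)&(P[...,2]>.08)&(P[...,2]<.3)]
    print("bucketish",np.percentile(b,[1,50,99],axis=0).round(3).tolist())
    hsv=cv2.cvtColor(c["image"],cv2.COLOR_BGR2HSV)
    r=ok&(P[...,2]>.025)&(P[...,2]<.034)&(np.abs(P[...,0]-.4)<.13)&(np.abs(P[...,1]+.21)<.13)&(cv2.inRange(hsv,(8,60,60),(19,190,255))>0)
    q=P[r]; A.append(q); print("rim",len(q),cv2.minAreaRect(q[:,:2].astype(np.float32)))
```

```text
scene [ 429  606  503  415  586 1599 3648  442  471  564  108  380  651  671
  938 1153]
0.075 1746 ((0.545272171497345, -0.24358171224594116), (0.229421466588974, 0.5088908076286316), 7.574864387512207) [[0.39800000190734863, -0.006000000052154064], [0.4650000035762787, -0.5109999775886536], [0.6930000185966492, -0.48100000619888306], [0.625, 0.024000000208616257]]
0.14 1263 ((0.5489752292633057, -0.2872154116630554), (0.47049880027770996, 0.11883845925331116), 82.62577056884766) [[0.46000000834465027, -0.5130000114440918], [0.578000009059906, -0.527999997138977], [0.6380000114440918, -0.06199999898672104], [0.5199999809265137, -0.04600000008940697]]
0.18 4987 ((0.569869875907898, -0.2855873107910156), (0.45950281620025635, 0.14431869983673096), 84.78654479980469) [[0.47699999809265137, -0.5080000162124634], [0.6209999918937683, -0.5210000276565552], [0.6629999876022339, -0.06300000101327896], [0.5189999938011169, -0.05000000074505806]]
0.22 1112 ((0.5724219083786011, -0.19233161211013794), (0.20856694877147675, 0.038554538041353226), 87.79780578613281) [[0.5490000247955322, -0.2960
[... 1090 characters left out ...]
4305216073989868), 84.609130859375) [[0.4790000021457672, -0.5130000114440918], [0.621999979019165, -0.5270000100135803], [0.6650000214576721, -0.06599999964237213], [0.5230000019073486, -0.052000001072883606]]
0.22 703 ((0.5758659839630127, -0.19740647077560425), (0.2138049602508545, 0.039711158722639084), 87.60491943359375) [[0.5519999861717224, -0.30300000309944153], [0.5910000205039978, -0.3050000071525574], [0.6000000238418579, -0.09099999815225601], [0.5600000023841858, -0.09000000357627869]]
bucketish [[0.152, -0.037, 0.081], [0.389, 0.039, 0.115], [0.546, 0.339, 0.297]]
rim 568 ((0.40097108483314514, -0.2132655382156372), (0.20195546746253967, 0.11203025281429291), 69.10173797607422)
```

Run:
```python
import pickle
from h import *
from cell import inverse_kinematics as ik
d=pickle.load(open("c0.pkl","rb"))
for n in d:
    c=d[n]; P=pts(c); ok=c["z_map"]>0
    for y in np.arange(-.45,-.03,.05):
        r=[]
        for lo,hi in((.08,.17),(.17,.22)):
            q=P[ok&(np.abs(P[...,1]-y)<.025)&(P[...,0]>.44)&(P[...,0]<.7)&(P[...,2]>lo)&(P[...,2]<hi)]
            r+=[len(q),np.percentile(q[:,0],2).round(3) if len(q) else 0]
        print(n,y.round(2),r)
C=np.array([.4,-.2125]); yaw=np.deg2rad(249.8)
X=np.array([np.cos(yaw),np.sin(yaw),0]); Z=np.array([0,0,1.])
Y=np.cross(Z,X)
for nm,s in(("ch",-1),("po",1)):
  for f in(1,-1):
    for t in(0,10,20,25):
        a=np.deg2rad(t)
        # tool z down, tool y = f*Y ; raise end s about opposite edge
        M0=np.stack([np.cross(f*Y,-Z),f*Y,-Z],1)
        rot=R.from_rotvec(Y*a*(-s)); 
        piv=np.r_[C,0]-s*.0655*X
        tip=np.r_[C,.007]+s*.084*X
        p=piv+rot.apply(tip-piv); o=(rot*R.from_matrix(M0)).as_rotvec()
        j=ik(p,o); print(nm,f,t,p.round(3),None if j is None else np.round(j,2))
```

```text
scene -0.45 [696, np.float64(0.472), 164, np.float64(0.682)]
scene -0.4 [47, np.float64(0.684), 144, np.float64(0.683)]
scene -0.35 [35, np.float64(0.631), 155, np.float64(0.521)]
scene -0.3 [249, np.float64(0.519), 726, np.float64(0.519)]
scene -0.25 [70, np.float64(0.519), 1146, np.float64(0.519)]
scene -0.2 [74, np.float64(0.519), 1083, np.float64(0.519)]
scene -0.15 [124, np.float64(0.519), 1250, np.float64(0.518)]
scene -0.1 [444, np.float64(0.519), 1499, np.float64(0.518)]
scene -0.05 [667, np.float64(0.522), 740, np.float64(0.519)]
side -0.45 [7, np.float64(0.682), 186, np.float64(0.684)]
side -0.4 [8, np.float64(0.685), 159, np.float64(0.685)]
side -0.35 [49, np.float64(0.523), 248, np.float64(0.523)]
side -0.3 [290, np.float64(0.525), 1165, np.float64(0.523)]
side -0.25 [8, np.float64(0.685), 532, np.float64(0.522)]
side -0.2 [13, np.float64(0.686), 463, np.float64(0.522)]
side -0.15 [11, np.float64(0.685), 348, np.float64(0.523)]
side -0.1 [27, np.float64(0.635), 347, np.float64(0.522)]
side -0.05 [38, np.float64(0.635), 129, np.float64(0.526)]
ch 1 0 [ 0.429 -0.134  0.007] [-0.36  0.12  2.27 -0.    0.76 -0.  ]
ch 1 10 [ 0.428 -0.137  0.033] [-0.5   0.08  2.25  0.23  0.84 -0.3 ]
ch 1 20 [ 0.425 -0.144  0.058] [-0.64  0.09  2.23  0.41  0.97 -0.54]
ch 1 25 [ 0.423 -0.15   0.07 ] [-0.7   0.1   2.21  0.48  1.04 -0.64]
ch -1 0 [ 0.429 -0.134  0.007] None
ch -1 10 [ 0.428 -0.137  0.033] None
ch -1 20 [ 0.425 -0.144  0.058] None
ch -1 25 [ 0.423 -0.15   0.07 ] [-0.7   0.1   2.21  0.48  1.04  2.5 ]
po 1 0 [ 0.371 -0.291  0.007] [-0.72  0.16  2.22 -0.    0.76 -0.37]
po 1 10 [ 0.372 -0.288  0.033] [-0.59  0.1   2.24 -0.24  0.78 -0.07]
po 1 20 [ 0.375 -0.281  0.058] [-0.45  0.07  2.25 -0.47  0.85  0.22]
po 1 25 [ 0.377 -0.275  0.07 ] [-0.37  0.06  2.25 -0.57  0.9   0.35]
po -1 0 [ 0.371 -0.291  0.007] None
po -1 10 [ 0.372 -0.288  0.033] None
po -1 20 [ 0.375 -0.281  0.058] None
po -1 25 [ 0.377 -0.275  0.07 ] None
```

```bash
cat >> h.py <<'E'
Zw=np.array([0,0,1.])
def frame(C,yaw):
    X=np.array([np.cos(yaw),np.sin(yaw),0]); return X,np.cross(Zw,X)
def down(Y,lift=None):
    return R.from_matrix(np.stack([np.cross(Y,-Zw),Y,-Zw],1))
def wpts(c,tp,tr):
    z=c["z_map"]; K=c["intrinsics"]; v,u=np.indices(z.shape)
    p=np.stack([(u-K[0,2])/K[0,0]*z,(v-K[1,2])/K[1,1]*z,z],-1)
    T=c["T_tool_cam"]; p=p@T[:3,:3].T+T[:3,3]
    return p@R.from_rotvec(tr).as_matrix().T+tp
E
python3 - <<'E'
from cell import manip, cams
from h import *
import pickle
yaw=np.deg2rad(249.8); X,Y=frame(None,yaw); o=down(Y).as_rotvec()
j=manip.state()["joint_pos"]
a=np.array([np.cos(-1.2),np.sin(-1.2)])*.47
manip.move_pose([*a,.27],o)
manip.move_pose([.36,-.25,.27],o)
s=manip.state(); c=cams.capture("wrist"); sd=cams.capture("side")
pickle.dump((s,c,sd),open("c1.pkl","wb"))
print(s["clock"],s["tool_pos"],c["T_tool_cam"].round(3).tolist())
im=np.hstack([cv2.resize(c["image"],(400,300)),cv2.resize(sd["image"],(400,300))])
cv2.imwrite("pics/d.png",im)
P=wpts(c,s["tool_pos"],s["tcp_rot"]); ok=c["z_map"]>0
hsv=cv2.cvtColor(c["image"],cv2.COLOR_BGR2HSV)
near=ok&(np.abs(P[...,0]-.4)<.13)&(np.abs(P[...,1]+.21)<.13)
r=near&(P[...,2]>.025)&(P[...,2]<.038)&(cv2.inRange(hsv,(8,60,60),(19,190,255))>0)
print("rim",r.sum(),cv2.minAreaRect(P[r][:,:2].astype(np.float32)))
for nm,lo,hi in(("yel",(22,150,100),(34,255,255)),("blue",(100,120,60),(125,255,255)),("ball",(5,190,150),(17,255,255))):
    m=(cv2.inRange(hsv,lo,hi)>0)&ok&(P[...,2]>0.01)
    k,l,st,ce=cv2.connectedComponentsWithStats(m.astype(np.uint8))
    for i in range(1,k):
        if st[i,4]>60: print(nm,ce[i].round(),st[i,4],P[l==i].mean(0).round(4),P[l==i].min(0).round(3),P[l==i].max(0).round(3))
E
```

```text
2.025 [ 0.35996724 -0.25088613  0.26985597] [[-0.001, -0.963, -0.27, 0.068], [1.0, -0.001, 0.001, 0.001], [-0.001, -0.27, 0.963, -0.146], [0.0, 0.0, 0.0, 1.0]]
rim 2128 ((0.39854463934898376, -0.21377348899841309), (0.19785694777965546, 0.11109642684459686), 69.32984161376953)
yel [230. 149.] 157 [ 0.3381 -0.2185  0.0405] [ 0.329 -0.234  0.03 ] [ 0.347 -0.202  0.044]
yel [147. 198.] 1374 [ 0.203  -0.2439  0.0285] [ 0.159 -0.285  0.012] [ 0.313 -0.209  0.272]
yel [231. 187.] 170 [ 0.3206 -0.2663  0.0409] [ 0.311 -0.287  0.038] [ 0.331 -0.244  0.066]
blue [276. 236.] 263 [ 0.3526 -0.3615  0.0227] [ 0.339 -0.376  0.01 ] [ 0.365 -0.351  0.029]
ball [246. 101.] 634 [ 0.3781 -0.1712  0.0331] [ 0.361 -0.196  0.024] [ 0.395 -0.145  0.04 ]
ball [273.  90.] 331 [ 0.4149 -0.1708  0.0312] [ 0.402 -0.183  0.024] [ 0.428 -0.157  0.036]
ball [301.  90.] 336 [ 0.4472 -0.1827  0.0309] [ 0.435 -0.196  0.013] [ 0.464 -0.17   0.036]
ball [273. 113.] 317 [ 0.4053 -0.1959  0.0353] [ 0.393 -0.208  0.028] [ 0.418 -0.184  0.039]
ball [300. 113.] 324 [ 0.4376 -0.2081  0.0352] [ 0.426 -0.22   0.015] [ 0.454 -0.196  0.041]
```

View pics/d.png

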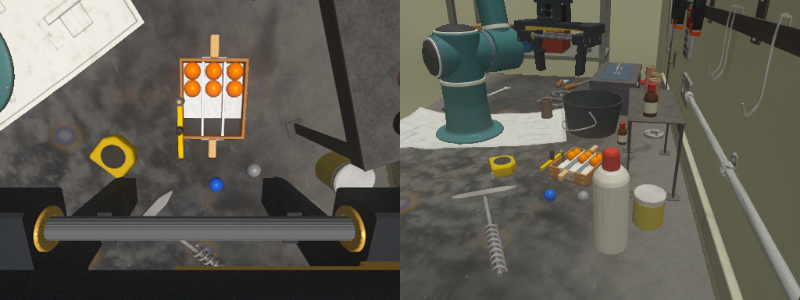

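The wrist view gives the rim and grips as 198x111 mm, centred at (0.3985, -0.2138), which matches the given sizes. The blue ball at (217,184) and grey ball at (254,171) are clear of the pocket grip. The gripper body spans 187 mm along the closing line, so at the channel grip it would run into the shelf edge at x = 0.52. I'll first pull the board 28 mm toward the robot by the pocket grip.

```bash
cat >> h.py <<'E'
def arc(C,yaw,s,t,z=.010):
    """TCP pose holding grip s (+1 pocket, -1 channel) with that end raised t deg"""
    X,Y=frame(C,yaw); rot=R.from_rotvec(-s*Y*np.deg2rad(t))
    piv=np.r_[C,0]-s*.0655*X; tip=np.r_[C,z]+s*.084*X
    return piv+rot.apply(tip-piv),(rot*down(Y)).as_rotvec()
E
python3 - <<'E'
from cell import manip, cams, inverse_kinematics as ik
from h import *
C=np.array([.3985,-.2138]); yaw=np.deg2rad(249.33)
p,o=arc(C,yaw,1,0)
manip.set_gripper(.05)
manip.move_pose(p+[0,0,.09],o)
manip.move_linear(p,rate=.12)
f0=manip.state()["contact_force"]; print(f0)
manip.set_gripper(0,15); s=manip.state(); print(s["clock"],s["gripper_width"],s["grasp_force"],s["contact_force"])
manip.move_linear(p+[-.028,0,0],rate=.05)
print(manip.state()["contact_force"])
manip.set_gripper(.05); s=manip.state(); print(s["clock"],s["gripper_width"],s["tool_pos"])
manip.move_linear(p+[-.028,0,.14],rate=.2)
C2=C-[.028,0]
for q in(1,-1):
    for t in(0,10,20,22):
        pp,oo=arc(C2,yaw,q,t); j=ik(pp,oo); print(q,t,None if j is None else np.round(j,2))
s=manip.state(); c=cams.capture("wrist")
P=wpts(c,s["tool_pos"],s["tcp_rot"]); ok=c["z_map"]>0
hsv=cv2.cvtColor(c["image"],cv2.COLOR_BGR2HSV)
r=ok&(np.abs(P[...,0]-C2[0])<.13)&(np.abs(P[...,1]+.21)<.13)&(P[...,2]>.025)&(P[...,2]<.038)&(cv2.inRange(hsv,(8,60,60),(19,190,255))>0)
print("rim",r.sum(),cv2.minAreaRect(P[r][:,:2].astype(np.float32)))
cv2.imwrite("pics/e.png",c["image"])
E
```

```text
[-0.0959619  -0.31961483  0.37789856]
5.1 0.01388699571246424 15.000745570287108 [-0.83451418  0.25745808  1.76450639]
[-0.06149758 -0.14404797  2.27887311]
6.4917 0.04994728691600675 [ 0.34082442 -0.29234157  0.0099694 ]
1 0 [-0.76  0.11  2.26 -0.    0.76 -0.4 ]
1 10 [-0.63  0.04  2.29 -0.24  0.78 -0.1 ]
1 20 [-0.48  0.01  2.3  -0.47  0.84  0.2 ]
1 22 [-0.45  0.01  2.3  -0.51  0.86  0.26]
-1 0 [-0.38  0.07  2.32  0.    0.76 -0.02]
-1 10 [-0.53  0.03  2.3   0.23  0.85 -0.33]
-1 20 [-0.68  0.04  2.27  0.4   0.98 -0.57]
-1 22 [-0.71  0.04  2.27  0.43  1.01 -0.61]
rim 4527 ((0.36703816056251526, -0.22826246917247772), (0.16997161507606506, 0.11115822196006775), 68.00408935546875)
```

View pics/e.png

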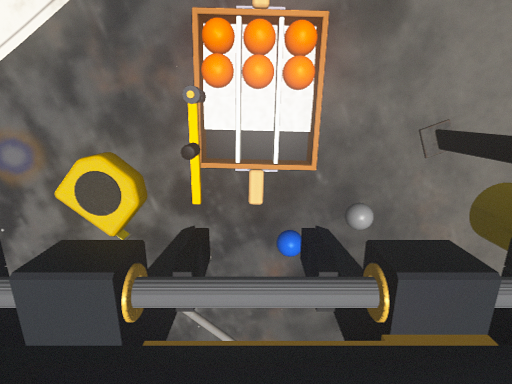

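The board sits 28 mm closer, with both balls of each lane still in the channel (rows at v≈35 and 70) and the gate still open. Now I grip and raise the channel end.

```bash
cat > tilt.py <<'E'
from cell import manip, cams, inverse_kinematics as ik
from h import *
def tilt(C,yaw,s,hover=.1,top=20):
    p,o=arc(C,yaw,s,0)
    manip.move_pose(p+[0,0,hover],o)
    manip.move_linear(p,rate=.12)
    manip.set_gripper(0,30); S=manip.state(); print(S["clock"],S["gripper_width"],S["grasp_force"],S["contact_force"])
    for t in range(4,top+1,4): q,r=arc(C,yaw,s,t); manip.move_linear(q,rate=.06,rot=r)
    print("top",manip.state()["contact_force"]); manip.dwell(1.2)
    for n in("scene","side"): cv2.imwrite(f"pics/top{s}_{n}.png",cams.capture(n)["image"])
    for t in range(top-2,-1,-2): q,r=arc(C,yaw,s,t); manip.move_linear(q,rate=.05,rot=r)
    manip.dwell(.3); print("low",manip.state()["contact_force"])
    manip.set_gripper(.05); manip.dwell(.3)
    manip.move_linear(p+[0,0,.14],rate=.2)
def look(name,C):
    s=manip.state(); c=cams.capture("wrist"); P=wpts(c,s["tool_pos"],s["tcp_rot"]); ok=c["z_map"]>0
    hsv=cv2.cvtColor(c["image"],cv2.COLOR_BGR2HSV)
    near=ok&(np.linalg.norm(P[...,:2]-C,axis=-1)<.13)
    r=near&(P[...,2]>.025)&(P[...,2]<.038)&(cv2.inRange(hsv,(8,60,60),(19,190,255))>0)
    print(s["clock"],"rim",r.sum(),cv2.minAreaRect(P[r][:,:2].astype(np.float32)))
    cv2.imwrite(f"pics/{name}.png",c["image"]); return c,P,hsv,near
E
python3 - <<'E'
from tilt import *
C=np.array([.372,-.2145]); yaw=np.deg2rad(248.7)
tilt(C,yaw,-1)
p,o=arc(C,yaw,1,0)
manip.move_pose([.333,-.25,.26],o)
look("f",C)
E
```

```text
9.7333 0.01352090644941555 29.995549824088812 [-0.14843032 -0.6648634   1.75732054]
top [ 0.97267941  2.28231833 -0.93335303]
low [-0.08941276  0.81699745 -0.33141442]
18.1 rim 2213 ((0.3723966181278229, -0.21488353610038757), (0.19714106619358063, 0.11121883988380432), 68.56242370605469)
```

View pics/f.png

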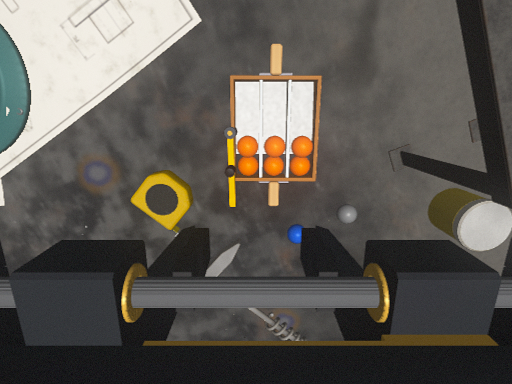

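All three pockets are filled (row at v≈166), with the excess balls behind them (v≈147), the board flat and let go. Now the pocket end.

Run:
```python
from tilt import *
C=np.array([.3724,-.2149]); yaw=np.deg2rad(248.56)
tilt(C,yaw,1)
p,o=arc(C,yaw,1,0)
manip.move_pose([.333,-.25,.26],o)
c,P,hsv,near=look("g",C)
X,Y=frame(C,yaw)
m=near&(P[...,2]>.047)
q=P[m]; print("knob",m.sum(),q.mean(0),((q[:,:2]-C)@np.stack([X[:2],Y[:2]],1)).mean(0))
m=near&(cv2.inRange(hsv,(22,150,100),(34,255,255))>0)&(P[...,2]>.03)
q=P[m]; b=(q[:,:2]-C)@np.stack([X[:2],Y[:2]],1); print("bar",b.min(0),b.max(0))
```

```text
20.4417 0.013730569667564717 30.001229234039783 [-1.44693843  0.7947141   2.65410805]
top [-1.3510113  -1.16975386 -2.35816872]
low [-1.24338475 -0.29870621 -2.04871426]
28.625 rim 2216 ((0.37252384424209595, -0.2159314751625061), (0.19819043576717377, 0.11127278953790665), 68.54130554199219)
knob 62576 [ 0.34133359 -0.23013985  0.34257452] [ 0.02554086 -0.02334607]
bar [ 0.00065321 -0.05831411] [0.096733   0.00926128]
```

View pics/g.png

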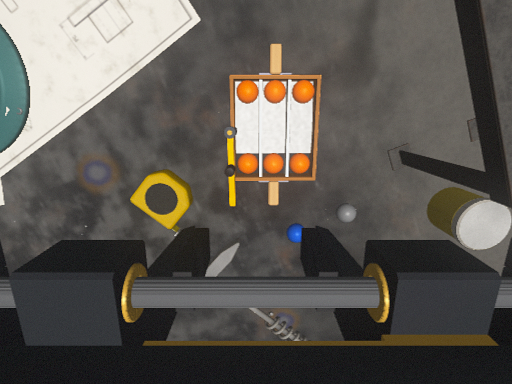

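The pockets are full (v≈163), the excess balls are back in the channel (v≈91) and the gate is still open, with pivot at (230,132) and knob at (230,170). Next I locate the knob and caliper-swing it shut.

```bash
cat > gate.py <<'E'
from tilt import *
def measure(name,C,yaw):
    c,P,hsv,near=look(name,C)
    X,Y=frame(C,yaw); B=np.stack([X[:2],Y[:2]],1)
    b=(P[...,:2]-C)@B
    roi=near&(b[...,1]<.06)&(b[...,1]>-.11)&(P[...,2]<.075)
    kn=roi&(P[...,2]>.05)&(hsv[...,2]<70)
    print("knob",kn.sum(),np.median(b[kn],0).round(4),P[kn][:,2].max())
    y=roi&(cv2.inRange(hsv,(22,150,100),(34,255,255))>0)&(P[...,2]>.03)
    pts=cv2.minAreaRect(b[y].astype(np.float32)); print("bar",pts)
    return c
E
python3 - <<'E'
from gate import *
C=np.array([.3725,-.2155]); yaw=np.deg2rad(248.55)
measure("h0",C,yaw)
from cell import inverse_kinematics as ik
X,Y=frame(C,yaw); piv=np.r_[C,.046]+.0015*X-.0535*Y
for g in np.linspace(1.6,0,5):
    t=np.cos(g)*X-np.sin(g)*Y
    for z in (.046,.12): 
        j=ik(piv+.045*(np.sin(g)*X+np.cos(g)*Y)+[0,0,z-.046],down(-t).as_rotvec()); print(g,z,None if j is None else j.round(2))
E
```

```text
28.675 rim 2166 ((0.37282079458236694, -0.2153424620628357), (0.1966092884540558, 0.11117274314165115), 68.6603012084961)
knob 47 [ 0.0453 -0.0544] 0.06606636332622867
bar ((0.048512477427721024, -0.054592233151197433), (0.09725970774888992, 0.007419990375638008), 0.7394965887069702)
1.6 0.046 [-0.73 -0.07  2.37 -0.    0.85 -0.33]
1.6 0.12 [-0.73 -0.19  2.31 -0.    1.03 -0.33]
1.2000000000000002 0.046 [-0.71 -0.04  2.34 -0.    0.84 -0.7 ]
1.2000000000000002 0.12 [-0.71 -0.16  2.28 -0.    1.02 -0.7 ]
0.8 0.046 [-0.67 -0.01  2.31 -0.    0.84 -1.07]
0.8 0.12 [-0.67 -0.13  2.25 -0.    1.02 -1.07]
0.3999999999999999 0.046 [-0.63 -0.    2.3  -0.    0.84 -1.43]
0.3999999999999999 0.12 [-0.63 -0.12  2.24 -0.    1.01 -1.43]
0.0 0.046 [-0.59 -0.    2.3   0.    0.84 -1.79]
0.0 0.12 [-0.59 -0.11  2.24  0.    1.01 -1.79]
```

Run:
```python
from gate import *
C=np.array([.3726,-.2155]); yaw=np.deg2rad(248.6)
X,Y=frame(C,yaw); piv=np.r_[C,.047]+.0015*X-.054*Y
def pose(g):
    t=np.cos(g)*X-np.sin(g)*Y
    return piv+.045*(np.sin(g)*X+np.cos(g)*Y),down(-t).as_rotvec()
p,o=pose(1.56)
manip.set_gripper(.036)
manip.move_pose(p+[0,0,.06],o); manip.move_linear(p,rate=.1)
manip.set_gripper(.015,5); s=manip.state(); print(s["gripper_width"],s["contact_force"])
for g in np.r_[np.linspace(1.4,.1,9),-.05]:
    q,r=pose(g); manip.move_linear(q,rate=.04,rot=r)
s=manip.state(); print(s["clock"],s["contact_force"])
q,r=pose(0); manip.set_gripper(.03); manip.move_linear(s["tool_pos"]+[0,0,.08],rate=.15)
manip.move_pose([.333,-.25,.26],arc(C,yaw,1,0)[1])
c=measure("h",C,yaw)
```

```text
0.015145858341912627 [ 0.6533929  -0.76024224 -0.14872093]
34.3583 [ 0.17088837 -0.27345703  0.02900286]
36.8 rim 2333 ((0.3726017475128174, -0.2154196798801422), (0.19684334099292755, 0.11122679710388184), 68.51075744628906)
  return _methods._mean(a, axis=axis, dtype=dtype,
  ret = um.true_divide(
Traceback (most recent call last):
  File "gate.py", line 8, in measure
    print("knob",kn.sum(),np.median(b[kn],0).round(4),P[kn][:,2].max())
                                                      ~~~~~~~~~~~~~~^^
ValueError: zero-size array to reduction operation maximum which has no identity
```

View pics/h.png

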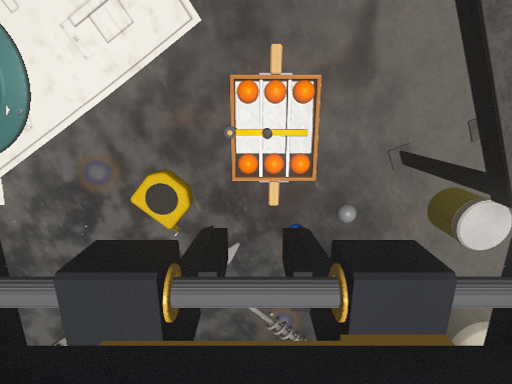

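The gate lies across the channel mouth from (230,132) to (308,133). I check its angle numerically and hand in if it is shut.

```bash
sed -i '/"knob"/d' gate.py
python3 - <<'E'
from gate import *
from cell import order
C=np.array([.3726,-.2155]); yaw=np.deg2rad(248.55)
c,P,hsv,near=look("k",C)
X,Y=frame(C,yaw); b=(P[...,:2]-C)@np.stack([X[:2],Y[:2]],1)
y=near&(cv2.inRange(hsv,(22,150,100),(34,255,255))>0)&(P[...,2]>.035)&(P[...,2]<.05)
q=b[y]; v=cv2.fitLine(q.astype(np.float32),cv2.DIST_HUBER,0,.01,.01).ravel(); g=np.arctan2(v[0]*np.sign(v[1]),abs(v[1]))
print("gate",g,v,y.sum())
if abs(g)<.06: print(order.close_job())
E
```

```text
36.85 rim 2334 ((0.3726576268672943, -0.21562930941581726), (0.19708487391471863, 0.11122896522283554), 68.58110046386719)
gate -0.00012035767 [ 1.2035767e-04 -1.0000000e+00  1.6587386e-03 -4.2457278e-03] 321
the job is handed in; nothing more can be done
None
```

The job is handed in: the last picture showed three balls in the pockets, the three excess balls back in the channel and the board flat, and the gate measured shut (about 0 rad), at 37 s of the 64 s allowed. I first slid the board 28 mm toward the robot so the gripper would clear the shelf.

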